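Clear the light path and hold the cuvette in it

ROBOT

A 6-joint arm with a two-finger parallel gripper is mounted at the origin on a cart in front of the work surface, level with it; the furniture and walls round the work are solid. World frame = base frame: x ahead of the robot, y to its left, z up, the work surface at z = 0. Lengths are in mm, angles in rad, forces in N, time in s.
With the tool pointing down it reaches from about 275 to 825 mm from the base axis. Payload 5.2 kg.
Tool frame: the origin (TCP) lies at the very end of the fingers, on their centre line; the grasp point (between the pads) lies 19 mm behind it; z points along the fingers, y is the line along which they close (so a half turn about z gives the same grasp; the last joint's range is limited). The gripper opens to 93 mm and grips with 3 to 60 N. Pads are 15 mm wide; open, the fingers measure 128 mm over their backs; the gripper's body (75 mm by 188 mm) begins 65 mm behind the grasp point.
Start: joints at [-1.499, 0.259, 1.535, -0, 1.348, -0.203], TCP at [149.266, -529.362, 187.953] pointing down, gripper open.
Joint ranges: [-3.14, 3.14], [-0.91, 2.08], [0.19, 2.58], [-1.22, 4.36], [0.22, 2.71], [-3.12, 3.12]. Speed limits (rad/s): [2.57, 2.57, 3.14, 3.14, 3.14, 3.14].

INTERFACE

Orientations are given as a rotation vector (axis times angle).
In Python, from bench import * gives the robot as it stands. The module is installed in compiled form; this text tells all that it offers.
- The arm moves only by the shell command python3 -m inch 'ROWS' [FORCE]. ROWS is JSON, a list of rows, each an object of numbers: "x", "y", "z": the shift along the tool's x, y, z in mm; "rx", "ry", "rz": the turn, a rotation vector about the tool's x, y, z in units of 6 degrees (1.0 is 6 degrees); "hand": the gripper command: -1 is fully open, 1 is shut, values between are in proportion. In form: [{"x": .., "y": .., "z": .., "rx": .., "ry": .., "rz": .., "hand": ..}, ...]. A call has 1 to 12 rows; each row shifts and turns the commanded pose from where the row before left it, along the tool's axes as they then stand; what a row does not reach is not made up. A row lasts 1/10 s, in which the tool goes at most 50 mm and 8.59 degrees, less where a joint would pass 70% of its speed; a pose out of reach is approached as far as the arm can. A call with a gripper value outside its range is refused whole. The fingers move at their own pace and stop on an object; FORCE is the grip in N (left out, the last holds). Time passes only in rows, so rows that do not move let the fingers close. It gives the time, the measured TCP pose, the force, the opening and the grip force at its end, in the units of the state.
- get_obs(): the state, without advancing time (a new reading comes with each control period).
- read_camera(name): name is "scene" or "top" or "wrist"; returns (picture, depth): 480x640x3 uint8, blue, green, red; 480x640 float32, mm along the optical axis (not along the pixel's ray), 0 where there is no reading.
- camera_params(name): a dict with "camera_matrix" (3x3 intrinsics, pixels), "k1" (the pictures are not rectified: a ray, as slopes to the right and down, at radius r is drawn at 1 + k1 r^2 times it, then the intrinsics apply), "extrinsics" (4x4, takes a point from world to camera coordinates); the wrist camera has in their place "hand_eye" (4x4, takes a point from camera to tool coordinates, whose origin is the TCP and whose axes are the flange's). Camera axes: x right, y up, looking along -z (the intrinsics and any distortion apply to the point x, -y, -z); pixel columns grow to the right and rows downward; lengths in mm; the calibration is good to about 2 mm. A picture is of the moment at which its call begins: read the wrist's pose just before it. camera_params takes no time and is no camera call.
- sign_off(): hands the job in; it is judged then, once.
The state is a dict: "clock": time; "qpos": joint angles; "qvel": joint speeds; "joint_torque": joint torques, N m; "tcp_pos": TCP position; "ee_rot": TCP orientation; "contact_force": force on the tool from outside, world axes, zero at the start; "torque": the same for the moment, N m; "gripper_width": finger opening in mm; "grip_force": force on a finger pad.
Only numpy, scipy, OpenCV 4.12 (cv2) and the standard library are available. Lean on these libraries where they do the work, as an engineer would, in place of code of your own. Each camera call takes 0.05 s, during which the arm holds its last target. There are 200 camera calls.

TASK

The alignment target plate still stands in the light path of the small photometer bench: first put it back upright, fully home, in its own storage block, the one whose well has its shape, and let go. Then take the cuvette from its block by its two broad frosted faces only, never touching the clear windows at its narrow ends, and keep it upright. Finish while still holding it in the air, still and touching nothing but the gripper, in the middle of the gap between lamp and detector so that the beam goes straight through both clear windows at mid-height; leave the timer, beaker and tweezers where they are.

Things in the scene. Friction and masses are not known exactly. Their poses are not given: they have to be found in the camera images.
- beam_mid (a point): Middle of the light path of the fixed photometer bench (lamp head grey with fins, detector head white, on an aluminium base plate 70 x 186 mm, 10 mm thick). Axes are the bench's: y along the beam (lamp at -y, detector at +y), z up. The point lies 62 mm above the worktop, midway in the free gap of 90 mm (along y) between the two lens tubes. The heads are 44 mm wide (x), 38 mm long, 80 mm high; the sides of the gap (+-x) and the space above are open.
- bench: The same fixed photometer bench; origin at the centre of its underside on the worktop, 62 mm below beam_mid; same axes. The room's fixed water bath (about 0.3 m high with its lid handle, centred near x 0.69, y -0.09) stands to the right of the work, between it and the arm's start: go over or round it.
- target_center (a point): Centre (half-way up) of the alignment target: loose plain aluminium plate, 36 mm (its x) x 16 mm (its y) x 90 mm high (z), 8 mm square pinhole through it along y at 52 mm above its foot. It starts upright on the bench's 10 mm base plate in the gap, broad faces towards lamp and detector. About 0.12 kg. It looks the same after a half turn about z.
- target: The alignment target; origin at the centre of its underside, 45 mm below target_center; same axes.
- target_block_hole0 (a point): Mouth centre (top face level, 26 mm above the worktop) of the well in the fixed storage block of the target. Block 64 x 64 mm, 26 mm high, same outside as the other two blocks, one well in the middle of its top; well 40 mm (its x) x 20 mm (its y), 20 mm deep, mouth chamfered by 2 mm; the target stands in it with its x along the well's x (either way round). Target_center lies 25 mm above this point when fully home.
- cuvette_center (a point): Centre (half-way up) of the cuvette: glass cell with white stopper, 13 mm (its x) x 33 mm (its y) x 56 mm high (z), the top 8 mm being the stopper. Broad faces (+-x, 29 mm long, 48 mm high) are frosted; the narrow ends (+-y) are the clear windows, and light passes along y. About 0.05 kg. It starts upright in its block. The same after a half turn about z.
- cuvette: The cuvette; origin at the centre of its underside, 28 mm below cuvette_center; same axes.
- cuvette_windows: The two clear windows of the cuvette, part of it: 11 mm wide, 2 mm thick, 47 mm high, at its +y and -y ends. Origin and axes as cuvette. Not to be touched by the fingers.
- cuvette_block_hole0 (a point): Mouth centre (26 mm above the worktop) of the well in the fixed block that holds the cuvette at the start. Block 64 x 64 mm, 26 mm high, same outside as the other two blocks, one well in the middle of its top; well 17 mm (its x) x 37 mm (its y), 14 mm deep, so 42 mm of the cuvette stands out.
- small_block_hole0 (a point): Mouth centre (26 mm above the worktop) of the well in a third fixed block, not used in this job. Block 64 x 64 mm, 26 mm high, same outside as the other two blocks, one well in the middle of its top; empty square well 16 x 16 mm, 14 mm deep.
- bench_timer_center (a point): Centre of a loose bench timer, 66 x 66 x 17 mm, flat on the worktop; leave alone.
- beaker_center (a point): Centre of a loose empty glass beaker, 52 mm across, 66 mm high; leave alone.
- tweezers_center (a point): Centre of loose steel tweezers, 14 x 126 (y) x 8 mm, lying flat; leave alone.

How it is judged (in metres and radians):
On the way, in this order (a step that is already met when the one before it is completed fails the run):
1. the target stands fully home and released in its own block (x of target_center in the frame of target_block_hole0 between -0.004 and 0.004 m and y of target_center in the frame of target_block_hole0 between -0.004 and 0.004 m and z of target_center in the frame of target_block_hole0 below 0.029 m and angle between target_center's own z axis and vertical below 0.1 rad and angle between the x axis of target_center and the x axis of target_block_hole0, either way round below 0.25 rad and contact force between the fingers and target below 0.1 N and linear speed of target below 0.02 m/s), for 0.2 s.
2. the cuvette is lifted out of its block in the fingers (contact force between the fingers and cuvette above 1 N and height (world z) of cuvette_center above 0.052 m), for 0.1 s.
At the end, for the whole second after the job is handed in: Target released in its block: within 4 mm of the well axis, 4 mm of its floor, tilt < 0.1, yaw < 0.25 rad. Cuvette gripped (> 1 N), still, off the bench; its centre within 4.5 mm sideways, 12 mm in height, 20 mm along the beam of beam_mid; light axis and tilt within 0.15 rad (all of step 1 and contact force between the fingers and cuvette above 1 N and contact force between cuvette and bench below 0.1 N and x of cuvette_center in the frame of beam_mid between -0.0045 and 0.0045 m and y of cuvette_center in the frame of beam_mid between -0.02 and 0.02 m and z of cuvette_center in the frame of beam_mid between -0.012 and 0.012 m and angle between the y axis of cuvette_center and the y axis of beam_mid, either way round below 0.15 rad and angle between cuvette_center's own z axis and vertical below 0.15 rad and linear speed of cuvette below 0.02 m/s); the arm keeps its last pose, push and grip.
It fails at once if a finger touches a clear window of the cuvette (contact force between the fingers and cuvette_windows above 0.5 N).
It fails at once if the cuvette is tipped (angle between cuvette_center's own z axis and vertical above 0.6 rad).
It fails at once if a bystander is disturbed (distance of any of bench_timer_center, beaker_center, tweezers_center from where it was at the start of the episode above 0.03 m).
It also fails if it takes over 58 s, if anything falls off the work surface, if the arm or the gripper's body presses on something with over 40 N, if the wrist force passes 120 N, or if a joint passes its speed limit or range.

## Working session

There is one attempt and no reset: what is moved stays moved. The work goes in short steps, Python scripts to look and compute and a shell command to move; the robot and the scene stay as the last step left them, time stands still between calls to the robot, and variables do not carry over. Pictures are saved under pics/ and viewed, at most 10 in all, crops included, and the job is handed in when it is done.

```bash
mkdir -p pics; cat > h.py <<'E'
from bench import *
import numpy as np, cv2
from scipy.spatial.transform import Rotation as R
def ray(name,uv,obs=None):
    p=camera_params(name);K=np.array(p["camera_matrix"]);k=p["k1"]
    uv=np.atleast_2d(uv).astype(float)
    d=np.c_[(uv[:,0]-K[0,2])/K[0,0],(uv[:,1]-K[1,2])/K[1,1]];s=d.copy()
    for _ in range(20): s=d/(1+k*(s**2).sum(1,keepdims=True))
    c=np.c_[s[:,0],-s[:,1],-np.ones(len(s))]
    if name=="wrist":
        T=np.eye(4);T[:3,:3]=R.from_rotvec(obs["ee_rot"]).as_matrix();T[:3,3]=obs["tcp_pos"];M=T@np.array(p["hand_eye"])
    else: M=np.linalg.inv(np.array(p["extrinsics"]))
    return M[:3,3],c@M[:3,:3].T
def plane(name,uv,z,obs=None):
    o,d=ray(name,uv,obs);return o+d*((z-o[2])/d[:,2])[:,None]
def points(name,depth,obs=None):
    v,u=np.mgrid[:480,:640];o,d=ray(name,np.c_[u.ravel(),v.ravel()],obs)
    P=(o+d*depth.reshape(-1,1)).reshape(480,640,3);P[depth==0]=np.nan;return P
E
python3 - <<'E'
from h import *
for n in("top","scene"):
    im,d=read_camera(n);cv2.imwrite(f"pics/{n}0.png",im);np.save(n+"0.npy",d);p=camera_params(n)
    print(n,np.round(np.linalg.inv(p["extrinsics"]),2).tolist(),np.round(p["camera_matrix"],1).tolist(),p["k1"])
print(camera_params("wrist"),get_obs())
E
```

```text
top [[-0.01, 1.0, -0.07, 399.14], [-1.0, -0.02, -0.02, 328.87], [-0.02, 0.07, 1.0, 924.41], [0.0, 0.0, 0.0, 1.0]] [[520.1, 0.0, 321.6], [0.0, 520.1, 240.5], [0.0, 0.0, 1.0]] 0.018779430386149112
scene [[-0.47, 0.64, -0.61, -123.66], [-0.88, -0.33, 0.33, 655.55], [0.01, 0.7, 0.72, 759.53], [0.0, 0.0, 0.0, 1.0]] [[521.5, 0.0, 320.7], [0.0, 521.5, 238.4], [0.0, 0.0, 1.0]] -0.12047555509882653
{'camera_matrix': array([[387.84670308,   0.        , 316.77762693],
       [  0.        , 387.84670308, 235.31836999],
       [  0.        ,   0.        ,   1.        ]]), 'k1': -0.06064561869918526, 'hand_eye': array([[ 9.81230262e-04,  9.69696712e-01,  2.44309895e-01,
         6.76607362e+01],
       [ 9.99998854e-01, -6.69926556e-04, -1.35730712e-03,
        -5.56029841e-01],
       [-1.15250656e-03,  2.44310947e-01, -9.69696258e-01,
        -1.97090578e+02],
       [ 0.00000000e+00,  0.00000000e+00,  0.00000000e+00,
         1.00000000e+00]])} {'clock': 0.1, 'qpos': array([-1.49879738e+00,  2.59267447e-01,  1.53596460e+00, -3.03932268e-05,
        1.34804509e+00, -2.02807720e-01]), 'qvel': array([ 0.00184355, -0.00205921, -0.00287818, -0.00104329,  0.00070666,
       -0.00073467]), 'joint_torque': array([ 2.49934230e-03, -4.38209116e+01, -2.84645104e+01,  7.21330382e-02,
        3.61616642e-02, -5.27847385e-05]), 'tcp_pos': array([ 149.21440338, -528.79228881,  187.20598229]), 'ee_rot': array([-3.11031475e+00, -4.30088284e-01, -1.26413434e-04]), 'contact_force': array([-0.45740969, -0.59394416, -0.00687057]), 'torque': array([-0.0156929 ,  0.0187949 , -0.03072954]), 'grip_force': 0.0, 'gripper_width': 93.18464914604395}
```

View pics/top0.png

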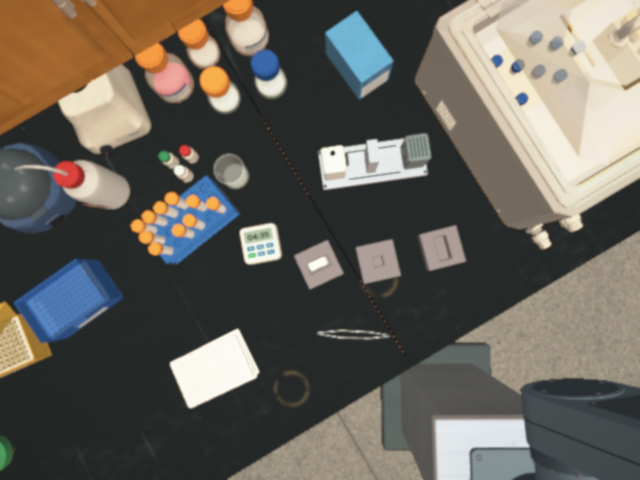

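View pics/scene0.png

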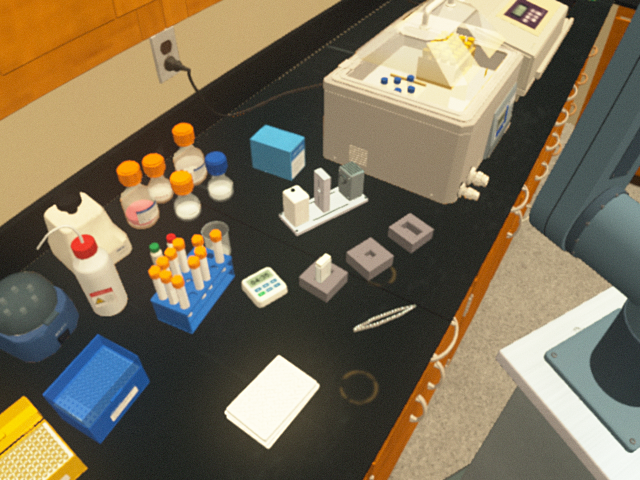

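The top view shows the bench at about (375,160), with the target plate at (373,150) and the lamp (grey) on the right. The cuvette block is at (319,264), the small block at (378,261), and the target block with the slot at (442,248). The timer is at (260,243), the beaker at (231,171) and the tweezers at (353,334).

```bash
python3 - <<'E'
from h import *
im=cv2.imread("pics/top0.png");d=np.load("top0.npy");P=points("top",d);Z=P[...,2]
def rects(m,zp,lab,amin=30):
    cs,_=cv2.findContours(m.astype(np.uint8),cv2.RETR_EXTERNAL,cv2.CHAIN_APPROX_NONE)
    for c in cs:
        if cv2.contourArea(c)<amin: continue
        q=plane("top",c[:,0,:],zp)[:,:2].astype(np.float32)
        r=cv2.minAreaRect(q);u=c[:,0].mean(0)
        print(lab,u.round(),np.round(r[0],1),np.round(r[1],1),round(r[2],1))
roi=np.zeros((480,640),bool);roi[110:345,205:480]=1
rects(roi&(Z>18)&(Z<34),26,"z26")
rects(roi&(Z>4)&(Z<14),10,"z10")
rects(roi&(Z>80)&(Z<96),90,"z90",5)
rects(roi&(Z>96)&(Z<110),100,"z100",5)
rects(roi&(Z>60)&(Z<76),68,"z68",5)
for v,u in((264,319),(261,378),(248,442),(160,375),(155,372),(150,415),(160,333),(150,373)): print(u,v,P[v,u].round(1))
crop=cv2.resize(im[120:300,285:475],None,fx=3.3,fy=3.3,interpolation=cv2.INTER_CUBIC);cv2.imwrite("pics/c0.png",crop[:600,:800])
E
```

```text
z26 [227. 340.] [294.8 515.6] [53.3 20.3] 89.3
z26 [318. 264.] [418.9 355.1] [63.9 64. ] 24.4
z26 [378. 261.] [423.  252.6] [64.  64.4] 11.7
z26 [260. 244.] [456.5 457.8] [60.7 58.3] 15.7
z26 [442. 248.] [444.4 142.5] [63.9 65.7] 13.7
z26 [222. 222.] [492.9 523.9] [ 8.8 70.3] 41.0
z26 [227. 167.] [589.8 512.3] [20.8 43.5] 46.3
z26 [457. 146.] [621.7 110.5] [150.6   6.7] 30.5
z10 [348. 334.] [297.8 305.4] [107.6  13.1] 86.5
z10 [377. 261.] [423.2 251.8] [15.7 14.4] 12.9
z10 [441. 248.] [445.1 139.6] [39.8 18.4] 13.6
z10 [230. 168.] [593.3 510.7] [14.4 39.1] 29.9
z10 [366. 166.] [597.5 258.4] [ 71.9 187.1] 7.2
z90 [219. 208.] [511.2 512.3] [ 7.1 13.9] 54.2
z90 [370. 159.] [588.3 268.1] [30.4 14.5] 36.6
z90 [334. 159.] [587.1 326.8] [42.3 35.6] 7.1
z90 [417. 148.] [604.8 190.1] [40.7 35.8] 8.5
z90 [465. 134.] [624.7 113. ] [93.3  6.9] 29.8
z100 [373. 151.] [597.5 263.2] [36.6 16.3] 5.9
z100 [467. 131.] [627.2 112.3] [81.5  6. ] 29.4
z68 [317. 263.] [419.6 355.5] [12.5 32.4] 25.7
z68 [222. 209.] [511.6 512.1] [ 5.  13.4] 60.1
z68 [335. 173.] [568.5 324.4] [ 3.4 35.3] 6.6
z68 [372. 166.] [580.  261.3] [ 3.  15.3] 8.5
z68 [228. 169.] [580.  501.6] [48.6 49.2] 89.7
z68 [346. 159.] [592.3 304.5] [20.7  5.9] 5.3
z68 [411. 155.] [597.  197.4] [54.3 28.9] 48.4
z68 [462. 137.] [624.3 112.2] [112.3   7.2] 30.1
319 264 [418.2 352.4  69.1]
378 261 [423.3 250.7  12.1]
442 248 [444.7 137.5   5.7]
375 160 [582.5 259.7 100.4]
372 155 [591.  264.2  99.4]
415 150 [601.9 192.6  82.1]
333 160 [588.2 326.8  81.2]
373 150 [598.9 262.5  99.9]
```

View pics/c0.png

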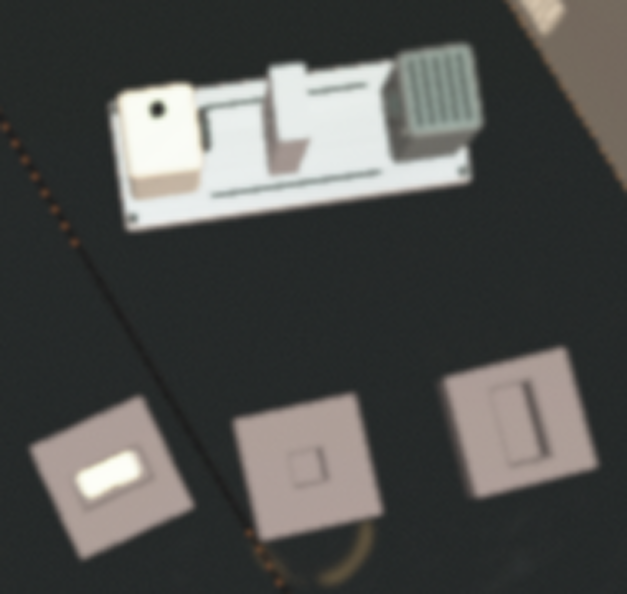

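The crop confirms the layout: cuvette in the left block, small square well in the middle, target slot in the right block, and the plate slightly towards the detector.

The measured sizes match the ones given: blocks 64 mm, target 36.6x16.3 mm, cuvette 12.5x32.4 mm. Next I go up and over the bath.

```bash
python3 - <<'E'
from h import *
P=points("top",np.load("top0.npy")).reshape(-1,3)
for z0 in (100,130,170):
  q=P[(P[:,2]>z0)&(P[:,0]>300)&(P[:,1]<400)&(P[:,1]>-200)]
  for c in((597,263),(444,142),(420,355)):
    r=np.hypot(q[:,0]-c[0],q[:,1]-c[1]);i=r.argmin();print(z0,c,r[i].round(),q[i].round())
E
python3 -m inch '[{"z":-50},{"z":-50},{"z":-50},{"z":-50},{"z":-45},{"x":35,"y":-32},{"x":35,"y":-32},{"x":35,"y":-32},{"x":35,"y":-32},{"x":35,"y":-32},{"x":35,"y":-32},{"x":35,"y":-32}]'
```

```text
100 (597, 263) 0.0 [597. 263. 103.]
100 (444, 142) 115.0 [508.  47. 200.]
100 (420, 355) 182.0 [579. 266. 103.]
130 (597, 263) 143.0 [667. 139. 144.]
130 (444, 142) 115.0 [508.  47. 200.]
130 (420, 355) 311.0 [573.  84. 212.]
170 (597, 263) 143.0 [670. 140. 198.]
170 (444, 142) 115.0 [508.  47. 200.]
170 (420, 355) 311.0 [573.  84. 212.]$[0]: bad value
```

```bash
python3 -m inch '[{"x":0,"y":0,"z":-50,"rx":0,"ry":0,"rz":0,"hand":-1},{"x":0,"y":0,"z":-50,"rx":0,"ry":0,"rz":0,"hand":-1},{"x":0,"y":0,"z":-50,"rx":0,"ry":0,"rz":0,"hand":-1},{"x":0,"y":0,"z":-50,"rx":0,"ry":0,"rz":0,"hand":-1},{"x":0,"y":0,"z":-45,"rx":0,"ry":0,"rz":0,"hand":-1},{"x":35,"y":-32,"z":0,"rx":0,"ry":0,"rz":0,"hand":-1},{"x":35,"y":-32,"z":0,"rx":0,"ry":0,"rz":0,"hand":-1},{"x":35,"y":-32,"z":0,"rx":0,"ry":0,"rz":0,"hand":-1},{"x":35,"y":-32,"z":0,"rx":0,"ry":0,"rz":0,"hand":-1},{"x":35,"y":-32,"z":0,"rx":0,"ry":0,"rz":0,"hand":-1},{"x":35,"y":-32,"z":0,"rx":0,"ry":0,"rz":0,"hand":-1},{"x":35,"y":-32,"z":0,"rx":0,"ry":0,"rz":0,"hand":-1}]'
```

```text
clock: 1.3
tcp_pos: [324.7, -245.4, 432.7]
ee_rot: [-3.112, -0.429, 0.0]
contact_force: [0.8, -0.0, -0.5]
gripper_width: 93.2
grip_force: 0.0
```

```bash
python3 -m inch '[{"x":27.3,"y":-38.2,"z":0,"rx":0,"ry":0,"rz":0,"hand":-1},{"x":27.3,"y":-38.2,"z":0,"rx":0,"ry":0,"rz":0,"hand":-1},{"x":27.3,"y":-38.2,"z":0,"rx":0,"ry":0,"rz":0,"hand":-1},{"x":27.3,"y":-38.2,"z":0,"rx":0,"ry":0,"rz":0,"hand":-1},{"x":27.3,"y":-38.2,"z":0,"rx":0,"ry":0,"rz":0,"hand":-1},{"x":27.3,"y":-38.2,"z":0,"rx":0,"ry":0,"rz":0,"hand":-1},{"x":27.3,"y":-38.2,"z":0,"rx":0,"ry":0,"rz":0,"hand":-1},{"x":27.3,"y":-38.2,"z":0,"rx":0,"ry":0,"rz":0,"hand":-1},{"x":27.3,"y":-38.2,"z":0,"rx":0,"ry":0,"rz":0,"hand":-1},{"x":27.3,"y":-38.2,"z":0,"rx":0,"ry":0,"rz":0,"hand":-1},{"x":27.3,"y":-38.2,"z":0,"rx":0,"ry":0,"rz":0,"hand":-1}]' && python3 -m inch '[{"x":0,"y":0,"z":-10,"rx":0,"ry":0,"rz":-1.35,"hand":-1},{"x":0,"y":0,"z":10,"rx":0,"ry":0,"rz":-1.35,"hand":-1},{"x":0,"y":0,"z":10,"rx":0,"ry":0,"rz":-1.35,"hand":-1},{"x":0,"y":0,"z":10,"rx":0,"ry":0,"rz":-1.35,"hand":-1},{"x":0,"y":0,"z":10,"rx":0,"ry":0,"rz":-1.35,"hand":-1},{"x":0,"y":0,"z":10,"rx":0,"ry":0,"rz":-1.35,"hand":-1},{"x":0,"y":0,"z":10,"rx":0,"ry":0,"rz":-1.35,"hand":-1},{"x":0,"y":0,"z":10,"rx":0,"ry":0,"rz":-1.35,"hand":-1},{"x":0,"y":0,"z":10,"rx":0,"ry":0,"rz":-1.35,"hand":-1},{"x":0,"y":0,"z":10,"rx":0,"ry":0,"rz":-1.35,"hand":-1},{"x":0,"y":0,"z":10,"rx":0,"ry":0,"rz":0,"hand":-1},{"x":0,"y":0,"z":0,"rx":0,"ry":0,"rz":0,"hand":-1}]'
cat >> h.py <<'E'
def look(tag):
    o=get_obs();im,d=read_camera("wrist");cv2.imwrite(f"pics/{tag}.png",im);return o,im,points("wrist",d,o)
def rects(m,zp,lab,o,amin=60):
    cs,_=cv2.findContours(m.astype(np.uint8),cv2.RETR_EXTERNAL,cv2.CHAIN_APPROX_NONE)
    for c in cs:
        if cv2.contourArea(c)<amin: continue
        q=plane("wrist",c[:,0,:],zp,o)[:,:2].astype(np.float32)
        r=cv2.minAreaRect(q);u=c[:,0].mean(0)
        print(lab,u.round(),np.round(r[0],1),np.round(r[1],1),round(r[2],1))
def yaw(o): return np.degrees(R.from_rotvec(o["ee_rot"]).as_matrix()[:2,0][::-1]@[0,0]) if 0 else np.degrees(np.arctan2(*R.from_rotvec(o["ee_rot"]).as_matrix()[[1,0],0]))
E
python3 - <<'E'
from h import *
o,im,P=look("w1");Z=P[...,2];print(o["tcp_pos"],yaw(o))
for a,b,z in((18,34,26),(4,14,10),(74,88,80),(94,108,100),(60,74,68)): rects((Z>a)&(Z<b),z,z,o,150)
E
```

```text
clock: 2.4
tcp_pos: [499.4, 240.7, 432.6]
ee_rot: [3.112, 0.431, -0.001]
contact_force: [0.4, -0.7, 0.5]
gripper_width: 93.2
grip_force: 0.0
clock: 3.6
tcp_pos: [498.5, 238.4, 341.1]
ee_rot: [-2.09, -2.343, 0.005]
contact_force: [-0.4, 0.1, 0.2]
gripper_width: 93.1
grip_force: 0.0
[498.53543687 238.42883129 341.0619412 ] 96.52354486570839
26 [355. 305.] [570.3  79.7] [195.9   9.1] 29.8
26 [465. 262.] [714.4 162.8] [83.2 10.4] 27.7
26 [271. 254.] [444.6 142.8] [65.2 66.5] 13.5
26 [262. 172.] [423.6 253. ] [64.3 64.5] 11.5
26 [511. 175.] [752.4 293.6] [121.9  59. ] 66.3
26 [266.  91.] [419.9 355.2] [65.2 65.5] 24.4
26 [523.  62.] [738.6 431. ] [43.3 56.4] 40.2
26 [524.   4.] [721.7 496.2] [44.4 10.4] 8.9
10 [271. 254.] [443.7 138.9] [39.4 17.5] 14.1
10 [ 21. 267.] [71.  71.4] [73.3 68.4] 0.3
10 [387. 180.] [598.9 257.9] [ 71.1 183.8] 7.0
10 [174. 127.] [298.2 297.4] [123.1  15.3] 87.2
80 [378. 315.] [594.1  94. ] [108.7   7.8] 30.0
80 [486. 272.] [721.1 167.6] [66.3 10.2] 27.0
80 [401. 246.] [607.2 190.1] [44.6 38.3] 6.7
80 [551. 187.] [777.2 282. ] [109.3  68.4] 34.1
80 [405. 129.] [589.6 327.1] [43.7 38. ] 7.0
80 [546.  52.] [735.6 431.4] [22.6 44.6] 28.7
80 [626.  27.] [823.4 472.3] [30.9 42.8] 18.6
100 [390. 318.] [604.1  99.7] [79.6  8.6] 30.2
100 [494. 278.] [722.7 167.4] [68.1 12.5] 25.4
100 [407. 187.] [598.2 263.6] [37.5 15.9] 6.8
100 [565.  45.] [745.3 436.6] [46.2 46.1] 62.0
68 [373. 312.] [588.1  91.1] [128.7   7.9] 29.9
68 [482. 269.] [720.8 168.1] [67.6 10.7] 26.1
68 [527. 178.] [753.4 293.7] [123.8  58.6] 65.5
68 [262.  88.] [421.7 355.2] [13.2 32.1] 24.2
68 [617.  30.] [822.9 471.7] [54.3 65. ] 14.3
```

View pics/w1.png

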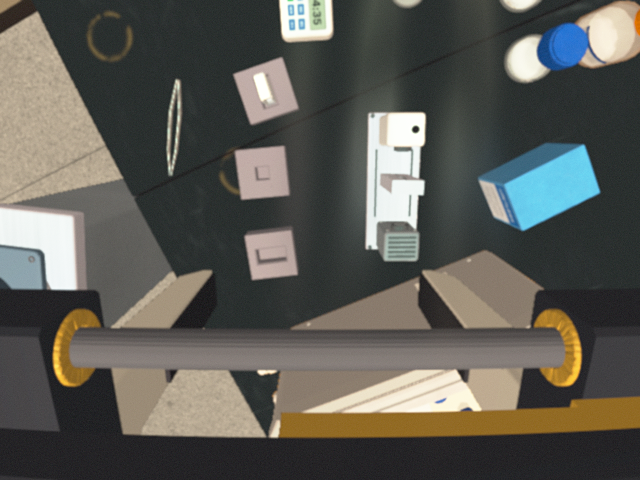

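The wrist view agrees with the top camera to about 1 mm. Averaged positions:

| Thing | x, y (mm) | yaw |
|---|---|---|
| Target | (598, 263.4) | 6.8° |
| Target block | (444.5, 142.7) | 13.6° |
| Beam | (598.3, 258.4) | 7° |
| Cuvette | (420.5, 355.3) | 24.5° |

In the picture the target is at (400,185), its block at (271,254), and the cuvette at (264,90).

```bash
python3 -m inch '[{"x":4.5,"y":34,"z":0,"rx":0,"ry":0,"rz":0,"hand":-1},{"x":4.5,"y":34,"z":0,"rx":0,"ry":0,"rz":0,"hand":-1},{"x":4.6,"y":33.7,"z":0,"rx":0,"ry":0,"rz":0,"hand":-1},{"x":0,"y":0,"z":45,"rx":0,"ry":0,"rz":0,"hand":-1},{"x":0,"y":0,"z":45,"rx":0,"ry":0,"rz":0,"hand":-1},{"x":0,"y":0,"z":45,"rx":0,"ry":0,"rz":0,"hand":-1},{"x":0,"y":0,"z":45,"rx":0,"ry":0,"rz":0,"hand":-1},{"x":0,"y":0,"z":40,"rx":0,"ry":0,"rz":0,"hand":-1},{"x":0,"y":0,"z":30,"rx":0,"ry":0,"rz":0,"hand":-1},{"x":0,"y":0,"z":20,"rx":0,"ry":0,"rz":0,"hand":-1},{"x":0,"y":0,"z":15,"rx":0,"ry":0,"rz":0,"hand":-1},{"x":0,"y":0,"z":0,"rx":0,"ry":0,"rz":0,"hand":-1}]'
```

```text
clock: 4.85
tcp_pos: [597.6, 263.7, 56.0]
ee_rot: [-2.087, -2.345, 0.005]
contact_force: [-1.1, -0.0, -0.4]
gripper_width: 93.1
grip_force: 0.0
```

```bash
python3 - <<'E'
from h import *
o,im,P=look("w2");Z=P[...,2];print(o["tcp_pos"],yaw(o));rects((Z>92)&(Z<108),100,100,o,100)
E
```

```text
[597.62763846 263.74262499  55.99196198] 96.66350512929978
100 [318. 299.] [598.4 265.3] [36.2 19.7] 5.7
100 [436. 292.] [647.1 273.3] [23.  17.3] 56.4
100 [198. 292.] [548.6 261.6] [17.6 22.9] 45.5
```

```bash
python3 -m inch '[{"x":0,"y":0,"z":0,"rx":0,"ry":0,"rz":0,"hand":1},{"x":0,"y":0,"z":0,"rx":0,"ry":0,"rz":0,"hand":1},{"x":0,"y":0,"z":0,"rx":0,"ry":0,"rz":0,"hand":1},{"x":0,"y":0,"z":0,"rx":0,"ry":0,"rz":0,"hand":1},{"x":0,"y":0,"z":0,"rx":0,"ry":0,"rz":0,"hand":1},{"x":0,"y":0,"z":0,"rx":0,"ry":0,"rz":0,"hand":1},{"x":0,"y":0,"z":0,"rx":0,"ry":0,"rz":0,"hand":1},{"x":0,"y":0,"z":0,"rx":0,"ry":0,"rz":0,"hand":1}]' 20
```

```text
clock: 5.7
tcp_pos: [598.7, 264.1, 57.9]
ee_rot: [-2.087, -2.348, 0.0]
contact_force: [0.6, 0.3, 1.3]
gripper_width: 36.2
grip_force: 20.0
```

```bash
python3 -m inch '[{"x":0,"y":0,"z":-10,"rx":0,"ry":0,"rz":0,"hand":1},{"x":0,"y":0,"z":-30,"rx":0,"ry":0,"rz":0,"hand":1},{"x":0,"y":0,"z":-40,"rx":0,"ry":0,"rz":0,"hand":1},{"x":0,"y":0,"z":-25,"rx":0,"ry":0,"rz":0,"hand":1},{"x":-10,"y":-16,"z":0,"rx":0,"ry":0,"rz":0,"hand":1},{"x":-22,"y":-35,"z":0,"rx":0,"ry":0,"rz":0,"hand":1},{"x":-22,"y":-35,"z":0,"rx":0,"ry":0,"rz":0,"hand":1},{"x":-22,"y":-35,"z":0,"rx":0,"ry":0,"rz":0,"hand":1},{"x":-17,"y":-29,"z":0,"rx":0,"ry":0,"rz":0,"hand":1},{"x":-10,"y":-16.3,"z":0,"rx":0,"ry":0,"rz":0,"hand":1},{"x":0,"y":0,"z":0,"rx":0,"ry":0,"rz":-1.17,"hand":1},{"x":0,"y":0,"z":0,"rx":0,"ry":0,"rz":0,"hand":1}]'
python3 - <<'E'
from h import *
o,im,P=look("w3");Z=P[...,2];print(o["tcp_pos"],yaw(o),R.from_rotvec(o["ee_rot"]).as_matrix()[:,2])
for zc in(26,52+150): rects((Z>zc-8)&(Z<zc+8),zc,zc,o,100)
m=(abs(P[...,0]-o["tcp_pos"][0])<30)&(abs(P[...,1]-o["tcp_pos"][1])<30)&(Z>100)
print(np.percentile(Z[m],[5,50,95,99]))
zt=np.percentile(Z[m],90);rects(m&(Z>zt-6),zt,"tgt",o,50)
E
```

```text
clock: 6.9
tcp_pos: [445.5, 142.0, 163.9]
ee_rot: [1.938, 2.471, 0.002]
contact_force: [-0.2, -0.3, -0.3]
gripper_width: 35.8
grip_force: 20.0
[445.52423191 141.97062811 163.93157544] 103.79587415860136 [ 1.48171929e-03  1.45692398e-04 -9.99998892e-01]
26 [565. 272.] [686.  147.3] [145.5   9.8] 29.7
26 [491. 200.] [591.4 193.4] [46.2 26. ] 63.7
26 [315. 213.] [444.7 142.6] [64.2 64.6] 13.8
26 [322.  80.] [423.5 253.1] [64.4 64.8] 11.3
26 [526.  51.] [580.4 316.5] [32.1 53.6] 50.0
202 [607. 421.] [607.2 107.9] [10.8  8.6] 26.8
202 [317. 290.] [446.2 142.6] [67.  22.3] 13.8
[190.60044738 304.90407696 319.00523579 319.98683112]
tgt [360. 459.] [442.2 166.8] [58.1  8.4] 13.6
```

View pics/w3.png

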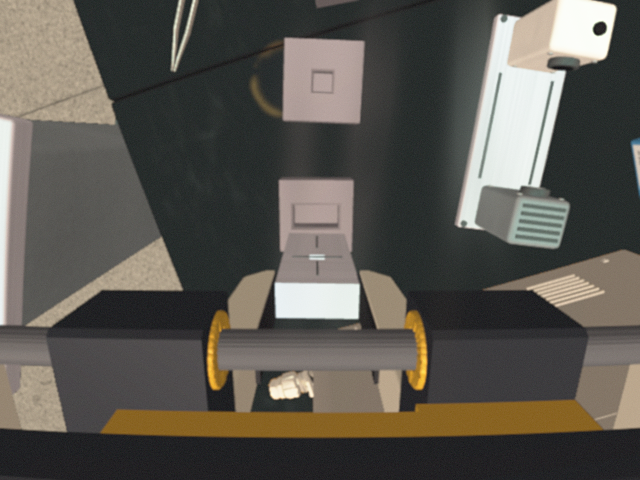

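The target is held straight, with its bright top face at about (317,300). The slot of its block is at (316,214). Next I measure the top face against the well.

```bash
python3 - <<'E'
from h import *
o=get_obs();im=cv2.imread("pics/w3.png").min(2);m=np.zeros_like(im);m[270:330,260:375]=im[270:330,260:375]>195
m=cv2.morphologyEx(m,cv2.MORPH_OPEN,np.ones((5,5)))
print("tcp",o["tcp_pos"].round(1))
for z in(205,207): rects(m>0,z,z,o,300)
w=np.zeros_like(im);w[195:233,285:345]=1
g=cv2.imread("pics/w3.png",0)
# slot: rows/cols profile edges
print(g[214,284:350].tolist());print(g[196:236,316].tolist())
E
```

```text
tcp [445.9 142.2 163.8]
205 [317. 300.] [446.5 141.6] [35.9 15.9] 13.6
207 [317. 300.] [446.3 142.5] [35.4 15.7] 13.6
[159, 161, 161, 162, 158, 163, 153, 143, 127, 115, 125, 146, 156, 162, 159, 158, 158, 160, 162, 162, 162, 160, 161, 162, 161, 164, 163, 162, 166, 161, 165, 165, 163, 166, 165, 166, 164, 164, 164, 165, 165, 164, 162, 163, 165, 165, 166, 163, 164, 162, 164, 164, 157, 146, 137, 143, 152, 156, 161, 162, 160, 159, 158, 161, 157, 160]
[163, 163, 163, 164, 165, 164, 161, 149, 147, 161, 164, 162, 166, 163, 164, 165, 162, 165, 163, 165, 166, 164, 162, 165, 166, 164, 149, 117, 89, 88, 94, 113, 128, 143, 159, 163, 160, 151, 139, 126]
```

```bash
python3 -m inch '[{"x":0.5,"y":-1.7,"z":0,"rx":0,"ry":0,"rz":0,"hand":1},{"x":0,"y":0,"z":30,"rx":0,"ry":0,"rz":0,"hand":1},{"x":0,"y":0,"z":30,"rx":0,"ry":0,"rz":0,"hand":1},{"x":0,"y":0,"z":15,"rx":0,"ry":0,"rz":0,"hand":1},{"x":0,"y":0,"z":8,"rx":0,"ry":0,"rz":0,"hand":1},{"x":0,"y":0,"z":4,"rx":0,"ry":0,"rz":0,"hand":1},{"x":0,"y":0,"z":4,"rx":0,"ry":0,"rz":0,"hand":1},{"x":0,"y":0,"z":4,"rx":0,"ry":0,"rz":0,"hand":1},{"x":0,"y":0,"z":0,"rx":0,"ry":0,"rz":0,"hand":1}]'
python3 -c "
from h import *
for _ in range(3): o=get_obs();print(o['tcp_pos'].round(1),o['contact_force'].round(1))"
```

```text
clock: 7.85
tcp_pos: [444.0, 142.4, 68.0]
ee_rot: [1.939, 2.471, 0.0]
contact_force: [0.5, 0.1, -1.0]
gripper_width: 35.9
grip_force: 20.0
[444.  142.4  68. ] [ 0.5  0.1 -1. ]
[444.  142.4  68. ] [ 0.5  0.1 -1. ]
[444.  142.4  68. ] [ 0.5  0.1 -1. ]
```

```bash
python3 -m inch '[{"x":0,"y":0,"z":4,"rx":0,"ry":0,"rz":0,"hand":1},{"x":0,"y":0,"z":4,"rx":0,"ry":0,"rz":0,"hand":1},{"x":0,"y":0,"z":3,"rx":0,"ry":0,"rz":0,"hand":1},{"x":0,"y":0,"z":2,"rx":0,"ry":0,"rz":0,"hand":1},{"x":0,"y":0,"z":1,"rx":0,"ry":0,"rz":0,"hand":1},{"x":0,"y":0,"z":0,"rx":0,"ry":0,"rz":0,"hand":1}]'
```

```text
clock: 8.45
tcp_pos: [443.9, 142.3, 54.0]
ee_rot: [1.939, 2.472, 0.0]
contact_force: [0.2, 0.0, -1.0]
gripper_width: 35.7
grip_force: 20.0
```

```bash
python3 -m inch '[{"x":0,"y":0,"z":1,"rx":0,"ry":0,"rz":0,"hand":1},{"x":0,"y":0,"z":0,"rx":0,"ry":0,"rz":0,"hand":1},{"x":0,"y":0,"z":0,"rx":0,"ry":0,"rz":0,"hand":-1},{"x":0,"y":0,"z":0,"rx":0,"ry":0,"rz":0,"hand":-1},{"x":0,"y":0,"z":0,"rx":0,"ry":0,"rz":0,"hand":-1},{"x":0,"y":0,"z":0,"rx":0,"ry":0,"rz":0,"hand":-1},{"x":0,"y":0,"z":0,"rx":0,"ry":0,"rz":0,"hand":-1},{"x":0,"y":0,"z":0,"rx":0,"ry":0,"rz":0,"hand":-1},{"x":0,"y":0,"z":0,"rx":0,"ry":0,"rz":0,"hand":-1}]'
python3 -m inch '[{"x":0,"y":0,"z":-20,"rx":0,"ry":0,"rz":0,"hand":-1},{"x":0,"y":0,"z":-45,"rx":0,"ry":0,"rz":0,"hand":-1},{"x":0,"y":0,"z":-45,"rx":0,"ry":0,"rz":0,"hand":-1},{"x":0,"y":0,"z":-45,"rx":0,"ry":0,"rz":0,"hand":-1},{"x":0,"y":0,"z":-25,"rx":0,"ry":0,"rz":0,"hand":-1},{"x":0,"y":0,"z":0,"rx":0,"ry":0,"rz":0,"hand":-1}]'
python3 - <<'E'
from h import *
o,im,P=look("w4");Z=P[...,2];print(o["tcp_pos"])
m=(abs(P[...,0]-444)<35)&(abs(P[...,1]-142)<30)&(Z>86)&(Z<110)
print(np.percentile(Z[m],[5,50,95]));rects(m,96,"tgt",o,50)
rects((Z>18)&(Z<34),26,26,o,200);rects((Z>60)&(Z<76),68,"cuv",o,100)
E
```

```text
clock: 9.35
tcp_pos: [443.9, 142.4, 52.9]
ee_rot: [-1.939, -2.472, 0.0]
contact_force: [0.5, 0.1, -1.3]
gripper_width: 87.4
grip_force: 0.0
clock: 9.95
tcp_pos: [446.4, 142.6, 237.2]
ee_rot: [1.935, 2.467, 0.009]
contact_force: [-0.2, -0.4, -0.9]
gripper_width: 92.8
grip_force: 0.0
[446.35312778 142.57802718 237.15052971]
[91.17441904 96.33699617 97.66012913]
tgt [312. 215.] [443.5 142.6] [35.7 18.1] 13.7
26 [362. 296.] [524.3  51.6] [133.8  20.1] 37.2
26 [512. 253.] [673.8 140.4] [172.3   8.8] 29.8
26 [313. 202.] [444.6 142.5] [64.  64.6] 13.8
26 [606. 153.] [754.4 267. ] [61.8 68.6] 33.5
26 [319.  90.] [423.2 253.2] [64.5 64.1] 11.5
26 [482.  65.] [575.8 318.2] [25.4 47.3] 40.4
26 [342.   9.] [428.6 334.8] [65.3 24. ] 23.0
cuv [367. 311.] [523.   52.7] [108.6   9.1] 30.8
cuv [536. 263.] [678.7 143.7] [159.3   9.3] 30.1
cuv [479. 192.] [595.3 196.1] [53.  30.1] 54.0
cuv [628. 166.] [734.6 254.9] [25.3 70.6] 24.8
cuv [507.  61.] [583.  316.1] [32.8 55.7] 55.0
```

The target is home: its top is at 96.3 mm (96 expected), about 1 mm off the well axis. Now the cuvette.

```bash
python3 -m inch '[{"x":42.5,"y":5.3,"z":0,"rx":0,"ry":0,"rz":0,"hand":-1},{"x":42.5,"y":5.3,"z":0,"rx":0,"ry":0,"rz":0,"hand":-1},{"x":42.5,"y":5.3,"z":0,"rx":0,"ry":0,"rz":0,"hand":-1},{"x":42.5,"y":5.3,"z":0,"rx":0,"ry":0,"rz":0,"hand":-1},{"x":42.5,"y":5.3,"z":0,"rx":0,"ry":0,"rz":0,"hand":-1},{"x":0,"y":0,"z":40,"rx":0,"ry":0,"rz":-0.89,"hand":-1},{"x":0,"y":0,"z":40,"rx":0,"ry":0,"rz":-0.89,"hand":-1},{"x":0,"y":0,"z":20,"rx":0,"ry":0,"rz":0,"hand":-1},{"x":0,"y":0,"z":0,"rx":0,"ry":0,"rz":0,"hand":-1},{"x":0,"y":0,"z":0,"rx":0,"ry":0,"rz":0,"hand":-1}]'
python3 - <<'E'
from h import *
o,im,P=look("w5");Z=P[...,2];print(o["tcp_pos"],yaw(o))
box=(abs(P[...,0]-420)<45)&(abs(P[...,1]-355)<45)
rects(box&(Z>18)&(Z<34),26,26,o,200);rects(box&(Z>60)&(Z<76),68,"cuv",o,100)
h=cv2.cvtColor(im,cv2.COLOR_BGR2HSV);rects(box&(im.min(2)>190),68,"white",o,100)
E
```

```text
clock: 11.0
tcp_pos: [418.4, 354.7, 132.0]
ee_rot: [-1.701, -2.64, 0.003]
contact_force: [0.9, 0.9, 1.7]
gripper_width: 93.1
grip_force: 0.0
[418.44342316 354.67844879 132.03067452] 114.42263199933151
26 [318. 222.] [419.3 356. ] [64.3 64.7] 24.5
cuv [320. 235.] [420.1 357. ] [12.4 29.4] 24.3
white [318. 222.] [415.5 364.5] [53.4 52.9] 24.5
```

View pics/w5.png

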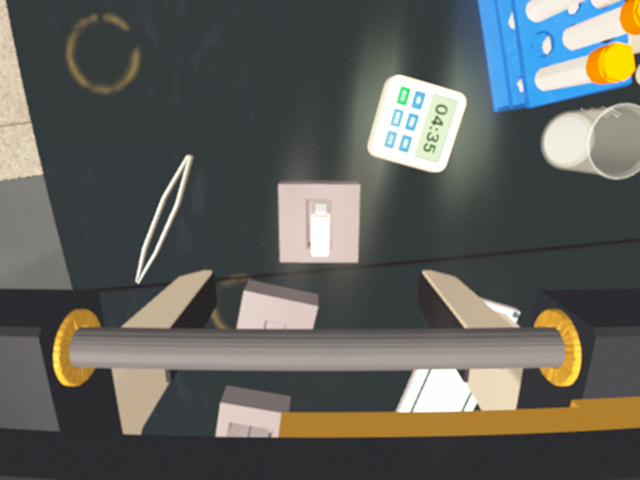

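The cuvette is upright in its block at about (320,230), straight in the gripper's view, with its windows at the upper and lower ends. The fingers will close on the frosted sides.

```bash
python3 -m inch '[{"x":0.3,"y":1.9,"z":0,"rx":0,"ry":0,"rz":0,"hand":-1},{"x":0,"y":0,"z":35,"rx":0,"ry":0,"rz":0,"hand":-1},{"x":0,"y":0,"z":35,"rx":0,"ry":0,"rz":0,"hand":-1},{"x":0,"y":0,"z":15,"rx":0,"ry":0,"rz":0,"hand":-1},{"x":0,"y":0,"z":8,"rx":0,"ry":0,"rz":0,"hand":-1},{"x":0,"y":0,"z":5,"rx":0,"ry":0,"rz":0,"hand":-1},{"x":0,"y":0,"z":0,"rx":0,"ry":0,"rz":0,"hand":0},{"x":0,"y":0,"z":0,"rx":0,"ry":0,"rz":0,"hand":0},{"x":0,"y":0,"z":0,"rx":0,"ry":0,"rz":0,"hand":0},{"x":0,"y":0,"z":0,"rx":0,"ry":0,"rz":0,"hand":0},{"x":0,"y":0,"z":0,"rx":0,"ry":0,"rz":0,"hand":0}]' 10
python3 - <<'E'
from h import *
o,im,P=look("w6");Z=P[...,2];print(o["tcp_pos"],yaw(o),o["gripper_width"])
box=(abs(P[...,0]-420)<40)&(abs(P[...,1]-355)<30)
m=(im.min(2)>200)&box;print(np.nanmedian(Z[m]));rects(m&(Z>58),68,"white",o,60)
E
```

```text
clock: 12.15
tcp_pos: [420.9, 356.3, 35.4]
ee_rot: [1.701, 2.641, 0.001]
contact_force: [-1.0, -0.1, 0.2]
gripper_width: 57.3
grip_force: 0.0
[420.8951917  356.27286456  35.40865433] 114.44794668286852 57.3104721779754
66.89802852025849
white [315. 283.] [419.4 359.4] [12.1 32.9] 23.9
```

View pics/w6.png

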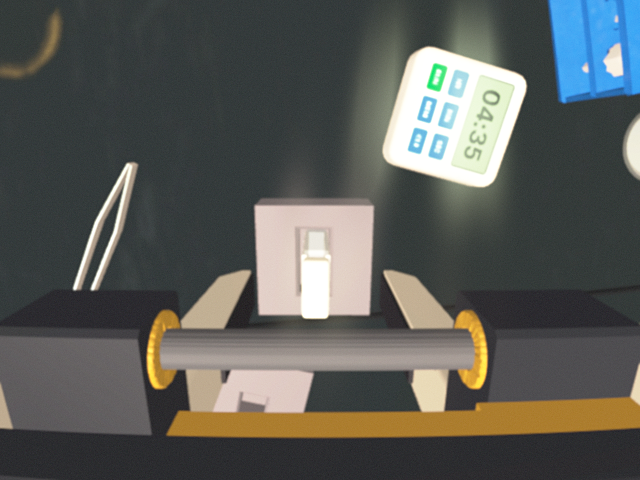

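The fingers straddle the cuvette (stopper at (315,285)) with even clearance, level with its broad sides.

```bash
python3 -m inch '[{"x":0,"y":-0.8,"z":1.5,"rx":0,"ry":0,"rz":0,"hand":0},{"x":0,"y":0,"z":0,"rx":0,"ry":0,"rz":0,"hand":1},{"x":0,"y":0,"z":0,"rx":0,"ry":0,"rz":0,"hand":1},{"x":0,"y":0,"z":0,"rx":0,"ry":0,"rz":0,"hand":1},{"x":0,"y":0,"z":0,"rx":0,"ry":0,"rz":0,"hand":1},{"x":0,"y":0,"z":0,"rx":0,"ry":0,"rz":0,"hand":1},{"x":0,"y":0,"z":0,"rx":0,"ry":0,"rz":0,"hand":1},{"x":0,"y":0,"z":0,"rx":0,"ry":0,"rz":0,"hand":1}]' 10
python3 -m inch '[{"x":0,"y":0,"z":-5,"rx":0,"ry":0,"rz":0,"hand":1},{"x":0,"y":0,"z":-10,"rx":0,"ry":0,"rz":0,"hand":1},{"x":0,"y":0,"z":-25,"rx":0,"ry":0,"rz":0,"hand":1},{"x":0,"y":0,"z":-35,"rx":0,"ry":0,"rz":0,"hand":1},{"x":0,"y":0,"z":-35,"rx":0,"ry":0,"rz":0,"hand":1},{"x":0,"y":0,"z":-10,"rx":0,"ry":0,"rz":0,"hand":1},{"x":0,"y":0,"z":0,"rx":0,"ry":0,"rz":0,"hand":1}]'
```

```text
clock: 13.0
tcp_pos: [419.9, 355.8, 33.5]
ee_rot: [-1.701, -2.641, -0.0]
contact_force: [0.4, -0.7, -0.1]
gripper_width: 11.7
grip_force: 10.0
clock: 13.7
tcp_pos: [421.1, 356.5, 155.7]
ee_rot: [1.699, 2.64, 0.006]
contact_force: [0.3, 0.8, -1.0]
gripper_width: 11.8
grip_force: 10.0
```

```bash
python3 -m inch '[{"x":-12.4,"y":9.9,"z":0,"rx":0,"ry":0,"rz":0,"hand":1},{"x":-30,"y":22.4,"z":0,"rx":0,"ry":0,"rz":0,"hand":1},{"x":-30,"y":22.4,"z":0,"rx":0,"ry":0,"rz":0,"hand":1},{"x":-30,"y":22.4,"z":0,"rx":0,"ry":0,"rz":0,"hand":1},{"x":-30,"y":22.4,"z":0,"rx":0,"ry":0,"rz":0,"hand":1},{"x":-30,"y":22.4,"z":0,"rx":0,"ry":0,"rz":0,"hand":1},{"x":0,"y":0,"z":0,"rx":0,"ry":0,"rz":1,"hand":1},{"x":0,"y":0,"z":0,"rx":0,"ry":0,"rz":1,"hand":1},{"x":0,"y":0,"z":0,"rx":0,"ry":0,"rz":0.9,"hand":1},{"x":0,"y":0,"z":0,"rx":0,"ry":0,"rz":0,"hand":1},{"x":0,"y":0,"z":0,"rx":0,"ry":0,"rz":0,"hand":1}]'
python3 - <<'E'
from h import *
o,im,P=look("w7");Z=P[...,2];p=o["tcp_pos"];print(p,yaw(o))
m=(im.min(2)>190)&(abs(P[...,0]-p[0])<30)&(abs(P[...,1]-p[1])<40)&(Z>p[2]+25)&(Z<p[2]+45)
print(np.nanpercentile(Z[m],[10,50,90])-p[2]);rects(m,p[2]+34.5,"cuv",o,60)
for a,b,z in((4,14,10),(74,86,80)): rects((Z>a)&(Z<b)&(abs(P[...,0]-598)<60)&(abs(P[...,1]-258)<110),z,z,o,150)
E
```

```text
clock: 14.8
tcp_pos: [597.8, 257.5, 151.5]
ee_rot: [-2.077, -2.355, 0.004]
contact_force: [-0.9, -0.1, 0.0]
gripper_width: 11.7
grip_force: 10.0
[597.79135039 257.51987588 151.53427557] 97.16265359517612
[33.05482814 34.86601804 35.68356749]
cuv [317. 279.] [597.8 261.2] [12. 33.] 7.3
10 [319. 191.] [597.  276.3] [ 69.9 148.6] 7.1
80 [316. 323.] [606.3 190. ] [22.1 10. ] 7.3
80 [319. 134.] [590.8 326.8] [43.6 37.5] 7.2
```

View pics/w7.png

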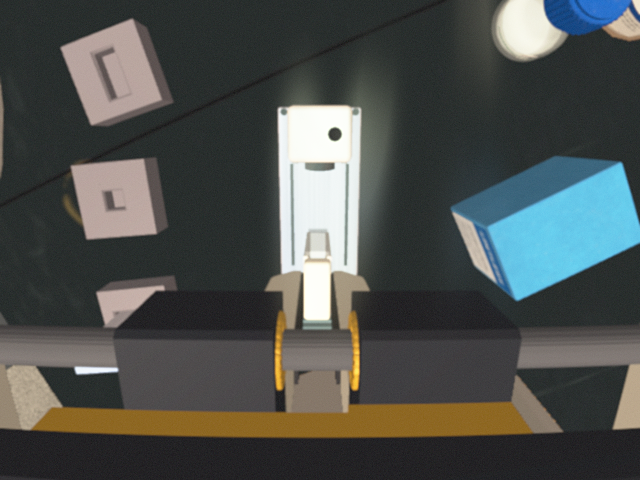

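The cuvette is vertical and lined up with the bench: stopper at (317,290), detector head at (319,134). I shift about 1 mm in x and lower it.

```bash
python3 -m inch '[{"x":0,"y":0.9,"z":0,"rx":0,"ry":0,"rz":0,"hand":1},{"x":0,"y":0,"z":25,"rx":0,"ry":0,"rz":0,"hand":1},{"x":0,"y":0,"z":30,"rx":0,"ry":0,"rz":0,"hand":1},{"x":0,"y":0,"z":25,"rx":0,"ry":0,"rz":0,"hand":1},{"x":0,"y":0,"z":12,"rx":0,"ry":0,"rz":0,"hand":1},{"x":0,"y":0,"z":5,"rx":0,"ry":0,"rz":0,"hand":1},{"x":0,"y":0,"z":0,"rx":0,"ry":0,"rz":0,"hand":1},{"x":0,"y":0,"z":0,"rx":0,"ry":0,"rz":0,"hand":1},{"x":0,"y":0,"z":0,"rx":0,"ry":0,"rz":0,"hand":1},{"x":0,"y":0,"z":0,"rx":0,"ry":0,"rz":0,"hand":1}]'
python3 - <<'E'
from h import *
o,im,P=look("w8");Z=P[...,2];p=o["tcp_pos"];print(p,yaw(o),o["qvel"].round(3))
m=(im.min(2)>190)&(abs(P[...,0]-p[0])<30)&(abs(P[...,1]-p[1])<25)&(Z>p[2]+25)&(Z<p[2]+45)
print(np.nanpercentile(Z[m],[10,50,90]));rects(m,90,"cuv",o,60)
rects((Z>74)&(Z<86)&(abs(P[...,0]-598)<60)&(P[...,1]>300)&(P[...,1]<370),80,"det",o,150)
im,d=read_camera("scene");cv2.imwrite("pics/s1.png",cv2.resize(im[120:360,220:540],None,fx=2.5,fy=2.5))
E
```

```text
clock: 15.85
tcp_pos: [599.7, 258.7, 57.6]
ee_rot: [2.08, 2.353, 0.003]
contact_force: [-0.9, -0.3, -1.8]
gripper_width: 12.0
grip_force: 10.0
[599.72094803 258.67177929  57.63729124] 97.04807196682904 [ 0.001  0.001  0.006  0.001 -0.001  0.001]
[91.20539016 92.51024279 93.28611902]
cuv [315. 287.] [599.7 260.2] [12.1 31.1] 6.6
det [316. 133.] [591.  327.3] [43.2 37.2] 7.1
```

View pics/s1.png

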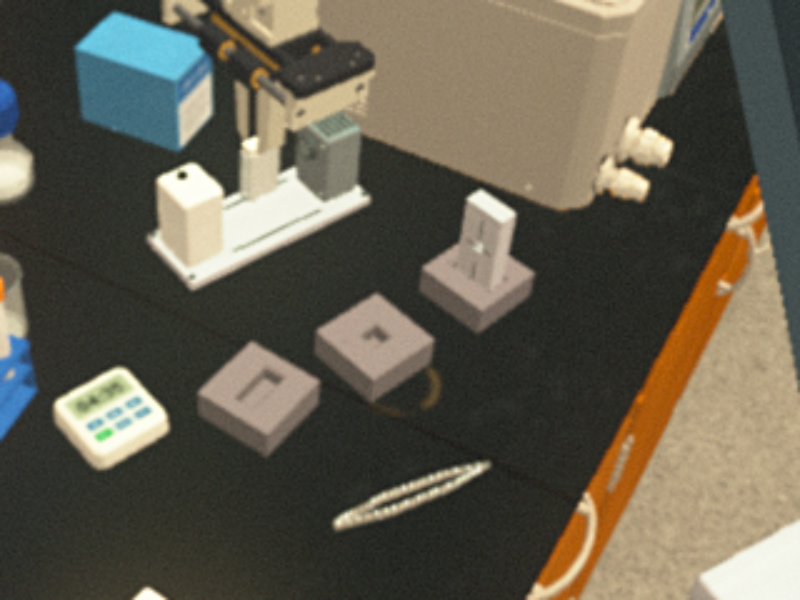

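The target stands upright in its block at (485,240), and the cuvette hangs upright between the heads at (258,168). It is within 1 mm sideways and about 2 mm high, so I lower it 2 mm and hand in.

```bash
python3 -m inch '[{"x":0,"y":-0.3,"z":2,"rx":0,"ry":0,"rz":0,"hand":1},{"x":0,"y":0,"z":0,"rx":0,"ry":0,"rz":0,"hand":1},{"x":0,"y":0,"z":0,"rx":0,"ry":0,"rz":0,"hand":1},{"x":0,"y":0,"z":0,"rx":0,"ry":0,"rz":0,"hand":1},{"x":0,"y":0,"z":0,"rx":0,"ry":0,"rz":0,"hand":1}]' && python3 -c "
from bench import *
print(sign_off())"
```

```text
clock: 16.45
tcp_pos: [598.7, 258.5, 54.4]
ee_rot: [-2.081, -2.354, 0.0]
contact_force: [0.6, 0.2, 0.4]
gripper_width: 11.7
grip_force: 10.0
the job is handed in; nothing more can be done
None
```

I handed the job in at 16.5 s: the target is home and released in its own block, and the cuvette is held still and upright in mid-beam by its frosted faces; sign-off returned no verdict.

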